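# Unbolt the stone box past its safety catch and slide it open

## Robot

A 6-joint arm with a two-finger parallel gripper is mounted at the origin on a cart in front of the work surface, level with it; the furniture and walls round the work are solid. World frame = base frame: x ahead of the robot, y to its left, z up, the work surface at z = 0. Lengths are in m, angles in rad, forces in N, time in s.
With the tool pointing down it reaches from about 0.4 to 0.825 m from the base axis. Payload 7 kg.
Tool frame: the origin (TCP) lies midway between the tips of the shut fingers; the grasp point (between the pads) lies 19 mm behind it; z points along the fingers, y is the line along which they close (so a half turn about z gives the same grasp; the last joint's range is limited). The gripper opens to 88 mm and grips with 3 to 60 N. Pads are 19 mm wide; open, the fingers measure 130 mm over their backs; the gripper's body (78 mm by 193 mm) begins 47 mm behind the grasp point.
Start: joints at [-0.969, 0.359, 0.012, 0, -1.224, -0.288], TCP at [0.208, -0.642, 0.227] pointing down, gripper open.
Joint ranges: [-3.07, 3.07], [-1.43, 2.12], [-1.02, 1.25], [-3.03, 1.67], [-3.05, -0], [-3.03, 3.03]. Speed limits (rad/s): [2.39, 2.39, 3.01, 3.14, 3.14, 3.14].

## Interface

Orientations are given as [roll, pitch, yaw] about the fixed x, y, z axes, in that order (R = Rz(yaw) Ry(pitch) Rx(roll)).
In Python, from station import get_state, grab_frame, calibration, job_done, boxes_of, regions_of, spot_point gives the robot as it stands. The module is installed in compiled form; this text tells all that it offers.
- The arm moves only by the tool arm_command, never from a script. Its argument "commands" is a list of rows, each an object of numbers: "tx", "ty", "tz": the shift along the tool's x, y, z each as a share of 25 cm, from -1 to 1; "twist": the turn about the tool's z as a share of 180 degrees, from -1 to 1. A call has exactly 8 rows; each row is the pose to reach, as a shift and turn from the pose commanded when the call began, along the tool's axes at that moment, turning the shorter way round; what a row does not reach only later rows make up. A row lasts 1/12 s, in which the tool goes at most 41.7 mm and 7.16 degrees, less where a joint would pass 70% of its speed; a pose out of reach is approached as far as the arm can. A call with a number of a shift or a turn outside -1 to 1 is refused whole. A call with a gripper value outside its range is refused whole. "claw" is the opening, from 0 (shut) to 1 (fully open), set as the call begins (left out, the last holds). The fingers move at their own pace and stop on an object; "grip_force" is the grip in N (left out, the last holds). Time passes only in rows, so rows that repeat a pose let the fingers close, or fill a call up. It gives the time, the measured TCP pose, the force, the opening and the grip force at its end, in the units of the state.
- get_state(): the state, without advancing time (a new reading comes with each control period).
- grab_frame(name): name is "side" or "top"; returns the picture (400x640x3 uint8, red, green, blue); there is no depth.
- calibration(name): a dict with "camera_matrix" (3x3 intrinsics, pixels), "extrinsics" (4x4, takes a point from camera to world coordinates). Camera axes: x right, y down, z forward; pixel columns grow to the right and rows downward; lengths in m; the calibration is good to about 2 mm. A picture is of the moment at which its call begins. calibration takes no time and is no camera call.
- job_done(): hands the job in; it is judged then, once.
Trained networks look in the newest picture that a camera, given by its name, has taken for a name from the list of things; names that differ only in an ending like _2 or _b are one class to them, and where a whole thing is asked for, a point or a joint stands for the part that bears it (a point fixed in the world has none). Each returns a list of dicts, best first, with "score" (0 to 1); they miss things now and then, are a little off and sometimes report something else, mostly with a low value. They report only what shows in the picture. A call takes as long as a camera call.
- boxes_of(query, camera): "rect" ([left, top, right, bottom] in pixels, round what is visible of it).
- regions_of(query, camera): "region" (400x640 bool, what is visible of it) and "rect" ([left, top, right, bottom] in pixels, round what is visible of it).
- spot_point(query, camera): "uv" ([column, row] in pixels: a listed point, or the origin of a listed thing).
The state is a dict: "t": time; "q": joint angles; "qd": joint speeds; "joint_efforts": joint torques, N m; "eef_pos": TCP position; "ee_rot": TCP orientation; "force": force on the tool from outside, world axes, zero at the start; "moment": the same for the moment, N m; "width": finger opening in m; "gripper_force": force on a finger pad.
Only numpy, scipy, OpenCV 4.12 (cv2) and the standard library are available. Lean on these libraries where they do the work, as an engineer would, in place of code of your own. Each camera call takes 0.05 s, during which the arm holds its last target. There are 200 camera calls.

## Task

Open the wooden stone box using only the outside of the fingers: hold its sprung catch plate down with one fingertip while the other fingertip slides the bolt by its thumb tab all the way back out of the lid's keeper, then let the catch spring back up. After that push the sliding lid all the way open, away from the robot, by its raised lip. Do not pinch the tab or the lip between the fingers, and leave the things round the box where they are.

Things in the scene. Friction and masses are not known exactly. Their poses are not given: they have to be found in the camera images.
- stone_box: Low wooden box fixed to the bench, 140 (x) x 260 (y) x 45 mm. Origin: centre of its underside. Own axes: x away from the robot, y left, z up; it is turned by some yaw. Right end (y -130 to 20 mm): steel deck with bolt and catch; left end: stone compartment under the sliding lid. Only tab, catch plate, lip and the pumice stone rise above 63 mm over the bench.
- tab_top (a point): Centre of the top edge of the bolt's upright steel thumb tab, moving with it; (30, -30, 87) mm in the box frame when locked. Tab: 26 mm wide (box x), 8 mm thick (box y), 61 to 87 mm above the bench. Push its left (+y) face towards the box's -y to draw the bolt. For 45 mm to its left nothing but the catch plate is higher than 63 mm.
- catch_top (a point): Centre of the top of the brass catch plate, moving with it; (-35, -36, 77) mm in the box frame at rest, the tab's line 65 mm beyond. Plate: 26 mm wide (box x), 98 mm long (box y, parallel to the bolt). Moves straight down 10 mm wherever pressed; spring 2 N to 5 N. A fingertip holding it down (67 mm above the bench) can slide along it; one level with it clears the bolt and meets the tab.
- lip_top (a point): Centre of the top edge of the lid's raised wooden lip, moving with the lid; (-45, 81, 66) mm in the box frame when shut. Lip: 10 mm thick (box x), 70 mm long (box y), 47 to 66 mm above the bench. Push its near face towards the box's +x. The lid's top is 47 mm above the bench and goes on 22 mm to the near side of the lip's centre.
- bolt (a joint): Bolt in m: 0 locked (start; tip in the lid's keeper), 0.030 fully drawn, along the box's -y. Friction 1.5 N; stays where left. The catch blocks its rack all along the stroke unless pressed down more than 0.006. The lid is free from about 0.017 on; the catch springs fully up only near 0, 0.010, 0.020 and 0.030 (fully drawn, from 0.0285).
- catch (a joint): How far the catch plate is pressed down in m: 0 up (start), 0.010 fully down. A spring returns it.
- lid (a joint): Lid position in m: 0 shut (start), 0.080 fully open, along the box's +x. About 2 N of friction; it stays where it is left. The bolt blocks it while its tip is in the keeper.
- pumice: grey-brown pumice stone, 29x30x27 mm, lying on the right end of the box's steel deck; loose, to be left alone. Origin: centre of its underside.
- wood_spool: turned wooden spool, 38 mm across, 60 mm tall, on the bench behind the box; loose, to be left alone. Origin: centre of its underside.
- vial_1: small white plastic vial, 17 mm across, 42 mm tall, on the bench behind the box; loose, to be left alone. Origin: centre of its underside.
- pink_jar: pink jar with black lid, 49 mm across, 58 mm tall, on the bench to the left of the box; loose, to be left alone. Origin: centre of its underside.
- polka_tray: small red spotted tray, 62x85x27 mm, on the bench to the left of the box; loose, to be left alone. Origin: centre of its underside.
- dark_bar: hardwood bar, 18x85x26 mm, on the bench to the right of the box; loose, to be left alone. Origin: centre of its underside.

How it is judged:
By the outcome, as a careful person would: the job done as asked, in the order asked, and still so for the second after the job is handed in, with the robot touching nothing.
It also fails if it takes over 54 s, if anything falls off the work surface, if the arm or the gripper's body presses on something with over 40 N, if the wrist force passes 120 N, or if a joint passes its speed limit or range.

## Working session

There is one attempt and no reset: what is moved stays moved. The work goes in short steps, Python scripts to look and compute and a tool call to move; the robot and the scene stay as the last step left them, time stands still between calls to the robot, and variables do not carry over. Pictures are saved under pics/ and viewed, at most 10 in all, crops included, and the job is handed in when it is done.

Besides the shell and the picture viewer there is one more tool, called after ">>>" by a JSON object that holds its "api" and its "payload", one argument or row to a line. arm_command: Moves the arm, as the interface text tells. Shift numbers are shares of 25 cm and turn numbers shares of 180 degrees, none past 1 either way. Its arguments: {"type":"object","properties":{"commands":{"type":"array"},"claw":{"type":"number"},"grip_force":{"type":"number"}},"required":["commands"]}

```bash
mkdir -p pics; cat > h.py <<'E'
import numpy as np, cv2
from station import *
def ray(cam,uv,z):
    c=calibration(cam);K=np.array(c["camera_matrix"]);T=np.array(c["extrinsics"])
    d=T[:3,:3]@np.linalg.solve(K,[uv[0],uv[1],1]);o=T[:3,3]
    return o+d*(z-o[2])/d[2]
def tri(uvs):
    A=[];b=[]
    for cam,uv in uvs.items():
        c=calibration(cam);K=np.array(c["camera_matrix"]);T=np.array(c["extrinsics"])
        d=T[:3,:3]@np.linalg.solve(K,[uv[0],uv[1],1]);d/=np.linalg.norm(d);P=np.eye(3)-np.outer(d,d)
        A.append(P);b.append(P@T[:3,3])
    return np.linalg.lstsq(np.vstack(A),np.hstack(b),rcond=None)[0]
def save(cam,n):
    im=grab_frame(cam);cv2.imwrite(f"pics/{n}.png",cv2.cvtColor(im,cv2.COLOR_RGB2BGR));return im
E
python3 - <<'E'
from h import *
a=save("top","t0");b=save("side","s0")
cv2.imwrite("pics/both0.png",cv2.cvtColor(np.vstack([a,b])[:, :],cv2.COLOR_RGB2BGR)) 
s=get_state();print(s['t'],s['eef_pos'],s['ee_rot'],s['width'],s['force'])
for q,z in [("tab_top",.087),("catch_top",.077),("lip_top",.066),("stone_box",0),("pumice",.045),("wood_spool",0),("vial_1",0),("pink_jar",0),("polka_tray",0),("dark_bar",0)]:
    uv={}
    for c in("top","side"):
        r=spot_point(q,c)
        if r: uv[c]=r[0]["uv"];print(q,c,np.round(uv[c]),round(r[0]["score"],2),ray(c,uv[c],z).round(3))
    if len(uv)==2: print("   tri",tri(uv).round(4))
E
```

```text
0.1 [ 0.20819419 -0.64163087  0.22570917] [ 3.14009424e+00 -1.51965380e-04 -2.82788952e+00] 0.08784276852196163 [-0.33054842 -0.92421069  0.32127281]
tab_top top [389. 219.] 0.98 [ 0.602 -0.1    0.087]
tab_top side [299. 259.] 0.62 [ 0.606 -0.097  0.087]
   tri [ 0.6038 -0.0993  0.0888]
catch_top top [392. 250.] 0.82 [ 0.544 -0.106  0.077]
catch_top side [270. 268.] 0.63 [ 0.547 -0.109  0.077]
   tri [ 0.545  -0.1064  0.0744]
lip_top top [331. 258.] 0.84 [0.528 0.009 0.066]
lip_top side [270. 233.] 0.83 [0.538 0.018 0.066]
   tri [0.5331 0.0102 0.0721]
stone_box top [366. 232.] 0.65 [ 0.581 -0.064  0.   ]
stone_box side [289. 282.] 0.95 [ 0.579 -0.074  0.   ]
   tri [ 0.5798 -0.0645 -0.0091]
pumice top [425. 249.] 0.72 [ 0.548 -0.176  0.045]
pumice side [340. 286.] 0.66 [ 0.687 -0.137  0.045]
   tri [ 0.6156 -0.1723  0.0833]
wood_spool top [414. 180.] 0.8 [ 0.693 -0.165  0.   ]
wood_spool side [346. 309.] 0.57 [ 0.697 -0.16   0.   ]
   tri [ 0.6946 -0.1643  0.0046]
vial_1 top [382. 179.] 0.39 [ 0.695 -0.097  0.   ]
vial_1 side [342. 289.] 0.58 [ 0.694 -0.102  0.   ]
   tri [ 0.695  -0.0979 -0.0038]
pink_jar top [281. 193.] 0.75 [0.661 0.116 0.   ]
pink_jar side [319. 224.] 0.56 [0.653 0.128 0.   ]
   tri [0.6559 0.1142 0.0114]
polka_tray top [282. 239.] 0.9 [0.564 0.112 0.   ]
polka_tray side [287. 227.] 0.78 [0.572 0.123 0.   ]
   tri [0.568  0.1116 0.0081]
dark_bar top [446. 240.] 0.87 [ 0.567 -0.23   0.   ]
dark_bar side [283. 339.] 0.79 [ 0.57  -0.225  0.   ]
   tri [ 0.5685 -0.2285  0.0044]
```

View pics/t0.png

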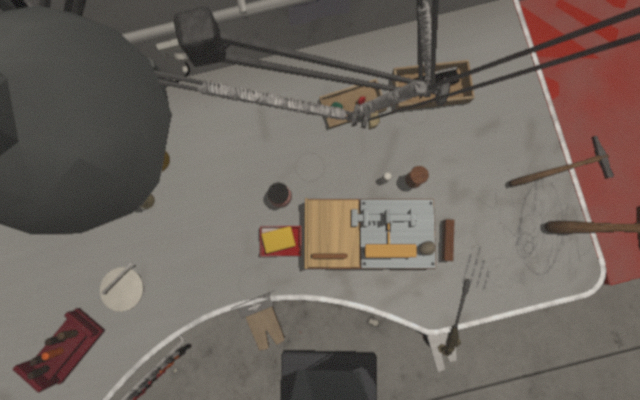

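View pics/s0.png

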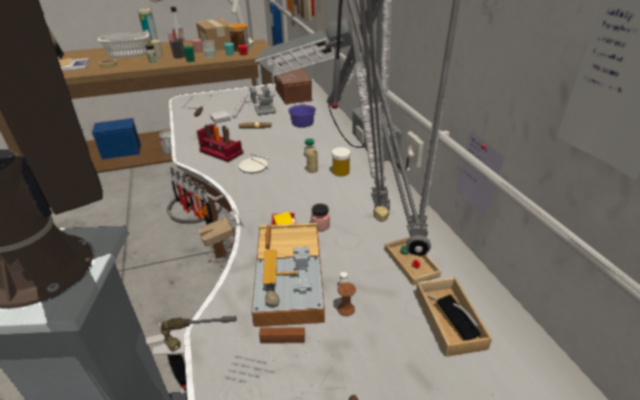

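The top view shows the box over columns 305–436 and rows 198–270, nearly square to the axes, with the orange catch at (391,250), the lip at (329,256) and the pumice at (427,248). The side view agrees, and nothing stands in the way of the approach. Next I fit the box pose and check it with an overlay.

```bash
cat >> h.py <<'E'
PTS={"tab_top":(.03,-.03,.087),"catch_top":(-.035,-.036,.077),"lip_top":(-.045,.081,.066),"stone_box":(0,0,0)}
def proj(cam,P):
    c=calibration(cam);K=np.array(c["camera_matrix"]);T=np.linalg.inv(np.array(c["extrinsics"]))
    p=np.atleast_2d(P)@T[:3,:3].T+T[:3,3];p=p@K.T;return p[:,:2]/p[:,2:]
def w(p,B):
    B_=np.atleast_2d(B);c,s=np.cos(p[2]),np.sin(p[2])
    return np.c_[p[0]+c*B_[:,0]-s*B_[:,1],p[1]+s*B_[:,0]+c*B_[:,1],B_[:,2]]
E
python3 - <<'E'
from h import *
from scipy.optimize import least_squares
obs=[]
for c in("top","side"):
    im=grab_frame(c)
    for q,b in PTS.items():
        for r in spot_point(q,c)[:1]: obs.append((c,b,r["uv"],q))
    r=regions_of("catch_top",c)
    if r: 
        m=r[0]["region"];ys,xs=np.nonzero(m);print(c,"catch region",r[0]["score"],r[0]["rect"],xs.mean(),ys.mean(),m.sum())
        if c=="top": obs.append((c,PTS["catch_top"],(xs.mean(),ys.mean()),"catchreg"))
    r=regions_of("stone_box",c)
    if r:
        m=r[0]["region"].astype(np.uint8);k=max(cv2.findContours(m,0,2)[0],key=cv2.contourArea);print(c,r[0]["rect"],cv2.minAreaRect(k))
f=lambda p:np.concatenate([(proj(c,w(p,b))[0]-uv) for c,b,uv,_ in obs])
s=least_squares(f,[.576,-.07,0],loss="soft_l1",x_scale=[.01,.01,.1]);p=s.x;print(p)
for o,e in zip(obs,f(p).reshape(-1,2)):print(o[3],o[0],e.round(1))
tiles=[]
for c,(u0,v0) in {"top":(280,180),"side":(210,205)}.items():
    im=cv2.cvtColor(grab_frame(c),cv2.COLOR_RGB2BGR);S=4
    cr=cv2.resize(im[v0:v0+110,u0:u0+190],None,fx=S,fy=S,interpolation=cv2.INTER_CUBIC)[:, :]
    def poly(x0,x1,y0,y1,z,col):
        P=proj(c,w(p,[(x0,y0,z),(x1,y0,z),(x1,y1,z),(x0,y1,z)]));P=((P-[u0,v0]+.5)*S).astype(int)
        cv2.polylines(cr,[P],True,col,1)
    poly(-.07,.07,-.13,.13,.045,(0,255,0));poly(-.048,-.022,-.085,.013,.077,(255,0,0));poly(.017,.043,-.034,-.026,.087,(0,0,255));poly(-.05,-.04,.046,.116,.066,(255,0,255))
    tiles.append(cr[:300] if 0 else cv2.resize(cr,(500,290)))
cv2.imwrite("pics/ov.png",np.vstack(tiles))
E
```

```text
top catch region 0.59 [366.5, 225.3, 418.3, 258.5] 389.9512855209743 249.52774018944518 739
top [303.3, 195.4, 437.5, 271.0] ((369.49993896484375, 233.5), (130.99996948242188, 70.99998474121094), 0.0)
side catch region 0.94 [263.8, 247.6, 294.6, 288.7] 270.08620689655174 268.6360153256705 522
side [249.1, 225.8, 320.9, 330.2] ((285.5925598144531, 274.2582702636719), (101.17575073242188, 73.16189575195312), 86.98721313476562)
[ 0.5803378  -0.06558188  0.01693576]
tab_top top [-3.5 -0.8]
catch_top top [25.3 18.8]
lip_top top [ 1.  -4.2]
stone_box top [0.1 0.7]
catchreg top [-0.3 -0.6]
tab_top side [-1.   0.1]
catch_top side [ 1.1 -0.4]
lip_top side [0.3 0.6]
stone_box side [-52.8  -8.8]
```

View pics/ov.png

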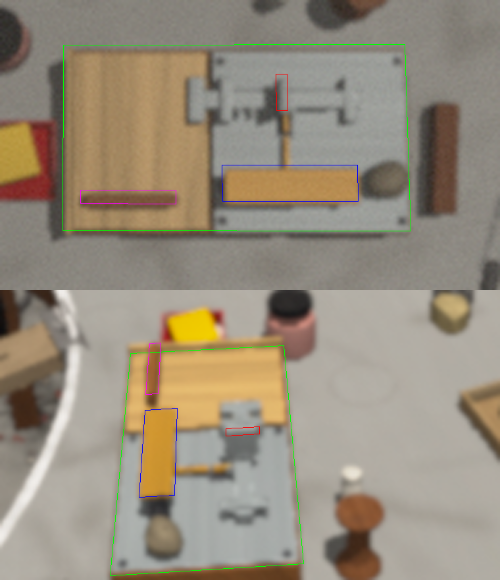

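The overlay fits to within 1–2 px, which puts the box near (0.580, -0.066) with a yaw of about 0.01. Moving over it now.

>>> {"api": "arm_command", "payload": {
  "commands": [
    {"tx": -0.35,"ty": 0.29,"twist": -0.1},
    {"tx": -0.7,"ty": 0.57,"twist": -0.2},
    {"tx": -0.7,"ty": 0.57,"twist": -0.2},
    {"tx": -0.7,"ty": 0.57,"twist": -0.2},
    {"tx": -0.7,"ty": 0.57,"twist": -0.2},
    {"tx": -0.7,"ty": 0.57,"twist": -0.2},
    {"tx": -0.7,"ty": 0.57,"twist": -0.2},
    {"tx": -0.7,"ty": 0.57,"twist": -0.2}
  ],
  "claw": 0.5
}}

```text
invalid input
```

```bash
cat >> h.py <<'E'
def to(x,y,z,yaw=-1.56):
    s=get_state();from_=np.array(s["eef_pos"]);from scipy.spatial.transform import Rotation as R
    r=R.from_euler("xyz",s["ee_rot"]);d=r.inv().apply(np.array([x,y,z])-from_)
    dy=(yaw-s["ee_rot"][2]+np.pi)%(2*np.pi)-np.pi
    print("t",round(s["t"],2),"pos",from_.round(4),"rot",np.round(s["ee_rot"],3),"F",np.round(s["force"],1),"w",round(s["width"],4),"-> t xyz",(d/.25).round(3),"twist",round(-dy/np.pi,3))
E
python3 -c "
from h import *
to(.5775,-.074,.227)"
```

```text
t 1.9 pos [ 0.2083 -0.642   0.2266] rot [ 3.142 -0.    -2.828] F [-0.8  0.1 -0.2] w 0.0876 -> t xyz [-2.106e+00  1.705e+00 -2.000e-03] twist -0.404
```

>>> {"api": "arm_command", "payload": {
  "commands": [
    {"tx": -0.35,"ty": 0.29,"tz": 0,"twist": -0.1},
    {"tx": -0.7,"ty": 0.57,"tz": 0,"twist": -0.2},
    {"tx": -0.7,"ty": 0.57,"tz": 0,"twist": -0.2},
    {"tx": -0.7,"ty": 0.57,"tz": 0,"twist": -0.2},
    {"tx": -0.7,"ty": 0.57,"tz": 0,"twist": -0.2},
    {"tx": -0.7,"ty": 0.57,"tz": 0,"twist": -0.2},
    {"tx": -0.7,"ty": 0.57,"tz": 0,"twist": -0.2},
    {"tx": -0.7,"ty": 0.57,"tz": 0,"twist": -0.2}
  ],
  "claw": 0.5,
  "grip_force": 20
}}

```text
t: 2.57
eef_pos: [0.3316, -0.4517, 0.2271]
ee_rot: [-3.141, -0.0, -2.197]
force: [-0.2, -0.9, -0.4]
width: 0.0452
gripper_force: 0.0
```

```bash
python3 -c "
from h import *
to(.5775,-.074,.227)"
```

```text
t 2.57 pos [ 0.3316 -0.4517  0.2271] rot [-3.141 -0.    -2.197] F [-0.2 -0.9 -0.4] w 0.0452 -> t xyz [-1.8    0.089  0.   ] twist -0.203
```

>>> {"api": "arm_command", "payload": {
  "commands": [
    {"tx": -0.9,"ty": 0.04,"tz": 0,"twist": -0.2},
    {"tx": -0.9,"ty": 0.04,"tz": 0,"twist": -0.2},
    {"tx": -0.9,"ty": 0.04,"tz": 0,"twist": -0.2},
    {"tx": -0.9,"ty": 0.04,"tz": 0,"twist": -0.2},
    {"tx": -0.9,"ty": 0.04,"tz": 0,"twist": -0.2},
    {"tx": -0.9,"ty": 0.04,"tz": 0,"twist": -0.2},
    {"tx": -0.9,"ty": 0.04,"tz": 0,"twist": -0.2},
    {"tx": -0.9,"ty": 0.04,"tz": 0,"twist": -0.2}
  ]
}}

```text
t: 3.23
eef_pos: [0.4554, -0.2646, 0.2264]
ee_rot: [3.141, -0.0, -1.571]
force: [-0.7, 0.1, 0.5]
width: 0.0438
gripper_force: 0.0
```

```bash
python3 -c "
from h import *
to(.5775,-.074,.15)"
```

```text
t 3.23 pos [ 0.4554 -0.2646  0.2264] rot [ 3.141 -0.    -1.571] F [-0.7  0.1  0.5] w 0.0438 -> t xyz [-0.762 -0.489  0.305] twist -0.003
```

>>> {"api": "arm_command", "payload": {
  "commands": [
    {"tx": -0.2,"ty": -0.12,"tz": 0.05,"twist": 0},
    {"tx": -0.4,"ty": -0.25,"tz": 0.1,"twist": 0},
    {"tx": -0.6,"ty": -0.37,"tz": 0.2,"twist": 0},
    {"tx": -0.76,"ty": -0.49,"tz": 0.25,"twist": -0.003},
    {"tx": -0.76,"ty": -0.49,"tz": 0.3,"twist": -0.003},
    {"tx": -0.76,"ty": -0.49,"tz": 0.35,"twist": -0.003},
    {"tx": -0.76,"ty": -0.49,"tz": 0.4,"twist": -0.003},
    {"tx": -0.76,"ty": -0.49,"tz": 0.4,"twist": -0.003}
  ]
}}

```text
t: 3.9
eef_pos: [0.576, -0.0752, 0.1227]
ee_rot: [3.135, -0.001, -1.563]
force: [-1.6, -0.2, -0.6]
width: 0.0437
gripper_force: 0.0
```

```bash
python3 -c "
from h import *
to(.5775,-.074,.095)
im=cv2.cvtColor(grab_frame('side'),cv2.COLOR_RGB2BGR)
cv2.imwrite('pics/c1.png',cv2.resize(im[180:320,200:400],None,fx=4,fy=4,interpolation=2))"
```

```text
t 3.9 pos [ 0.576  -0.0752  0.1227] rot [ 3.135e+00 -1.000e-03 -1.563e+00] F [-1.6 -0.2 -0.6] w 0.0437 -> t xyz [-0.005 -0.007  0.111] twist -0.001
```

View pics/c1.png

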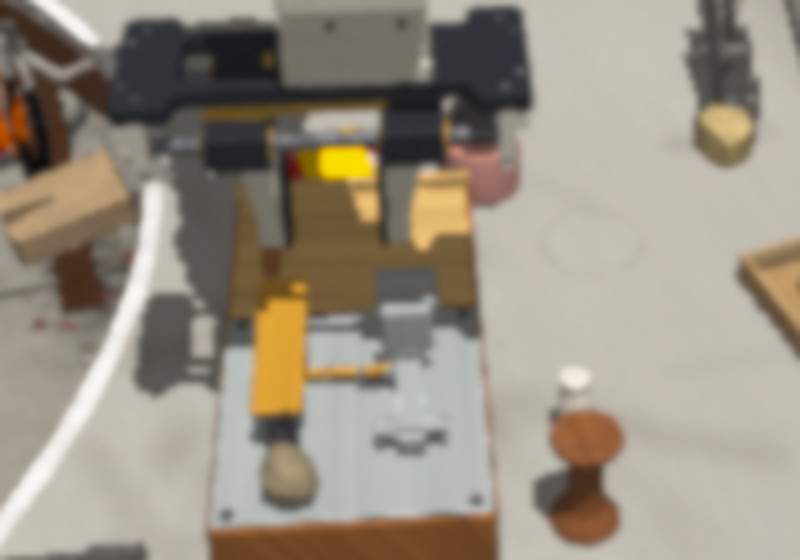

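The side view shows both fingertips (crop x≈271 and ≈400, y≈243) lined up with the catch plate and the tab's line. The tab is still upright. Descending to just above the plate.

>>> {"api": "arm_command", "payload": {
  "commands": [
    {"tx": -0.008,"ty": -0.006,"tz": 0.05,"twist": 0},
    {"tx": -0.008,"ty": -0.006,"tz": 0.08,"twist": 0},
    {"tx": -0.008,"ty": -0.006,"tz": 0.11,"twist": 0},
    {"tx": -0.008,"ty": -0.006,"tz": 0.13,"twist": 0},
    {"tx": -0.008,"ty": -0.006,"tz": 0.14,"twist": 0},
    {"tx": -0.008,"ty": -0.006,"tz": 0.14,"twist": 0},
    {"tx": -0.008,"ty": -0.006,"tz": 0.14,"twist": 0},
    {"tx": -0.008,"ty": -0.006,"tz": 0.14,"twist": 0}
  ]
}}

```text
t: 4.62
eef_pos: [0.5794, -0.0727, 0.0921]
ee_rot: [-3.141, 0.0, -1.562]
force: [0.6, -0.4, 0.1]
width: 0.0443
gripper_force: 0.0
```

```bash
python3 -c "
from h import *
to(.5775,-.074,.0675)"
```

```text
t 4.62 pos [ 0.5794 -0.0727  0.0921] rot [-3.141  0.    -1.562] F [ 0.6 -0.4  0.1] w 0.0443 -> t xyz [0.005 0.008 0.098] twist -0.001
```

>>> {"api": "arm_command", "payload": {
  "commands": [
    {"tx": 0,"ty": 0.006,"tz": 0.02,"twist": 0},
    {"tx": 0,"ty": 0.006,"tz": 0.04,"twist": 0},
    {"tx": 0,"ty": 0.006,"tz": 0.055,"twist": 0},
    {"tx": 0,"ty": 0.006,"tz": 0.07,"twist": 0},
    {"tx": 0,"ty": 0.006,"tz": 0.085,"twist": 0},
    {"tx": 0,"ty": 0.006,"tz": 0.095,"twist": 0},
    {"tx": 0,"ty": 0.006,"tz": 0.1,"twist": 0},
    {"tx": 0,"ty": 0.006,"tz": 0.1,"twist": 0}
  ]
}}

```text
t: 5.28
eef_pos: [0.5774, -0.0726, 0.0671]
ee_rot: [3.141, -0.0, -1.561]
force: [-3.7, 1.3, 7.8]
width: 0.044
gripper_force: 4.3
```

```bash
python3 -c "
from h import *
im=cv2.cvtColor(grab_frame('side'),cv2.COLOR_RGB2BGR)
to(.5775,-.1325,.0675)
cv2.imwrite('pics/c2.png',cv2.resize(im[200:320,210:350],None,fx=5,fy=5,interpolation=2))"
```

```text
t 5.33 pos [ 0.5774 -0.0726  0.0671] rot [ 3.141 -0.    -1.561] F [-3.6  2.3  8.2] w 0.0441 -> t xyz [ 0.24   0.002 -0.002] twist -0.0
```

View pics/c2.png

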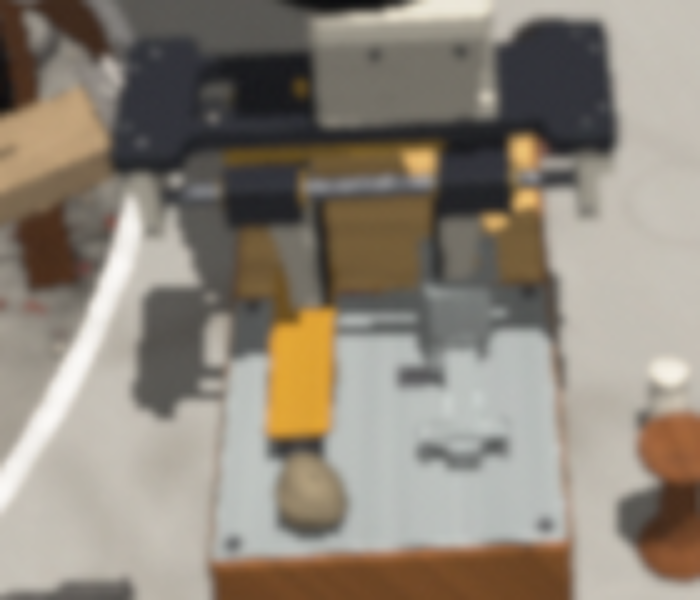

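The near fingertip is pressing the plate (crop (300,305), Fz≈8 N), and the far finger stands just behind the tab at (455,285). Sliding to draw the bolt.

>>> {"api": "arm_command", "payload": {
  "commands": [
    {"tx": 0.02,"ty": 0,"tz": -0.003,"twist": 0},
    {"tx": 0.05,"ty": 0,"tz": -0.003,"twist": 0},
    {"tx": 0.08,"ty": 0,"tz": -0.003,"twist": 0},
    {"tx": 0.11,"ty": 0,"tz": -0.003,"twist": 0},
    {"tx": 0.14,"ty": 0,"tz": -0.003,"twist": 0},
    {"tx": 0.17,"ty": 0,"tz": -0.003,"twist": 0},
    {"tx": 0.2,"ty": 0,"tz": -0.003,"twist": 0},
    {"tx": 0.21,"ty": 0,"tz": -0.003,"twist": 0}
  ]
}}

```text
t: 6.0
eef_pos: [0.5794, -0.1126, 0.0679]
ee_rot: [-3.137, 0.015, -1.558]
force: [-16.0, 90.4, 25.7]
width: 0.0436
gripper_force: 47.9
```

```bash
python3 -c "
from h import *
im=cv2.cvtColor(grab_frame('side'),cv2.COLOR_RGB2BGR)
to(.5775,-.1345,.0675)
cv2.imwrite('pics/c3.png',cv2.resize(im[200:320,210:350],None,fx=5,fy=5,interpolation=2))
for c in ('top','side'):
  grab_frame(c)
  for q in('tab_top','catch_top'):
    r=spot_point(q,c)
    if r: print(c,q,r[0]['uv'],r[0]['score'],ray(c,r[0]['uv'],.087 if q[0]=='t' else .067))
"
```

```text
t 6.05 pos [ 0.5794 -0.1123  0.068 ] rot [-3.137  0.015 -1.557] F [-13.4  75.8  20.8] w 0.0439 -> t xyz [0.089 0.009 0.001] twist 0.001
top tab_top [281.2, 195.3] 0.61 [0.64460319 0.10694769 0.087     ]
side tab_top [303.5, 269.5] 0.83 [ 0.61409965 -0.12880481  0.087     ]
side catch_top [271.8, 266.9] 0.64 [ 0.54831469 -0.09576693  0.067     ]
```

View pics/c3.png

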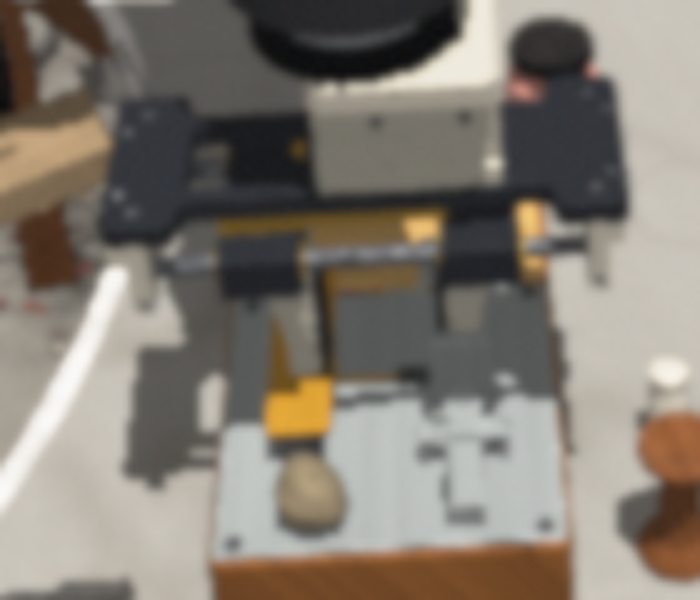

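The tab moved about 31 mm (side estimate y -0.097 to -0.129), so the bolt is at its stop. The push force is too high at 90 N, so I ease off, keep a light push and then lift so that the catch springs up.

>>> {"api": "arm_command", "payload": {
  "commands": [
    {"tx": -0.02,"ty": 0,"tz": 0,"twist": 0},
    {"tx": -0.035,"ty": 0,"tz": 0,"twist": 0},
    {"tx": -0.045,"ty": 0,"tz": 0,"twist": 0},
    {"tx": -0.045,"ty": 0,"tz": 0,"twist": 0},
    {"tx": -0.045,"ty": 0,"tz": 0,"twist": 0},
    {"tx": -0.045,"ty": 0,"tz": 0,"twist": 0},
    {"tx": -0.045,"ty": 0,"tz": 0,"twist": 0},
    {"tx": -0.045,"ty": 0,"tz": 0,"twist": 0}
  ]
}}

```text
t: 7.02
eef_pos: [0.5791, -0.1106, 0.0679]
ee_rot: [-3.139, 0.003, -1.56]
force: [-3.1, 20.1, 8.4]
width: 0.0439
gripper_force: 11.6
```

```bash
python3 -c "
from h import *
to(.5775,-.1125,.0675)"
```

```text
t 7.02 pos [ 0.5791 -0.1106  0.0679] rot [-3.139e+00  3.000e-03 -1.560e+00] F [-3.1 20.1  8.4] w 0.0439 -> t xyz [0.007 0.006 0.002] twist 0.0
```

>>> {"api": "arm_command", "payload": {
  "commands": [
    {"tx": -0.004,"ty": 0,"tz": -0.01,"twist": 0},
    {"tx": -0.004,"ty": 0,"tz": -0.025,"twist": 0},
    {"tx": -0.004,"ty": 0,"tz": -0.045,"twist": 0},
    {"tx": -0.004,"ty": 0,"tz": -0.07,"twist": 0},
    {"tx": -0.03,"ty": 0,"tz": -0.12,"twist": 0},
    {"tx": -0.1,"ty": 0,"tz": -0.2,"twist": 0},
    {"tx": -0.25,"ty": 0.05,"tz": -0.25,"twist": 0},
    {"tx": -0.48,"ty": 0.2,"tz": -0.25,"twist": 0}
  ],
  "claw": 0.5
}}

```text
t: 7.68
eef_pos: [0.5449, -0.0158, 0.132]
ee_rot: [-3.137, 0.0, -1.563]
force: [-0.1, 2.5, 0.3]
width: 0.0437
gripper_force: 0.0
```

```bash
python3 -c "
from h import *
im=cv2.cvtColor(grab_frame('side'),cv2.COLOR_RGB2BGR)
to(.495,.016,.1)
cv2.imwrite('pics/c4.png',cv2.resize(im[200:320,210:350],None,fx=5,fy=5,interpolation=2))
for c in ('top','side'):
  grab_frame(c)
  for q in('tab_top','catch_top','lip_top'):
    r=spot_point(q,c)
    if r: print(c,q,np.round(r[0]['uv'],1),round(r[0]['score'],2),ray(c,r[0]['uv'],dict(t=.087,c=.077,l=.066)[q[0]]).round(4))
"
```

```text
t 7.73 pos [ 0.5393 -0.0115  0.1307] rot [-3.140e+00  2.000e-03 -1.562e+00] F [-8.1  3.6 -2.9] w 0.0436 -> t xyz [-0.111  0.176  0.123] twist -0.001
top catch_top [428.9 248. ] 0.43 [ 0.549  -0.1765  0.077 ]
top lip_top [426.9 249.1] 0.65 [ 0.5471 -0.1753  0.066 ]
side tab_top [301.7 265.8] 0.83 [ 0.6106 -0.1179  0.087 ]
side catch_top [270.5 264.8] 0.83 [ 0.5467 -0.1001  0.077 ]
side lip_top [268.2 235.8] 0.9 [0.535  0.0082 0.066 ]
```

View pics/c4.png

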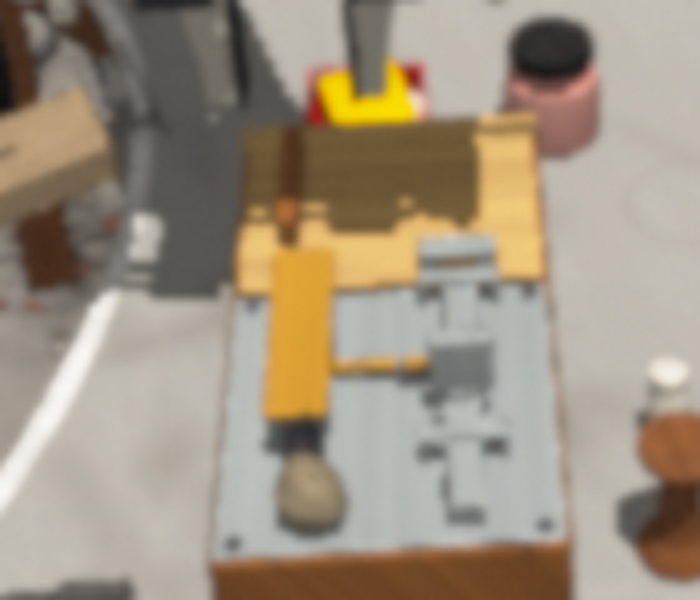

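Catch and tab show in the side view: the tab face is at crop (430–495, 335–395) and the catch looks up. I check how far the bolt is drawn by projecting the tab for several strokes.

```bash
python3 -c "
from h import *
p=(.580,-.066,.012)
for d in(0,.01,.02,.025,.03):
  F=[(x,-.034-d,z) for x,z in((.017,.087),(.043,.087),(.043,.061),(.017,.061))]
  print(d,((proj('side',w(p,F))-[210,200]+.5)*5).round().tolist())
for q,z in(('up',.077),('down',.067)):
  print(q,((proj('side',w(p,[(x,y,z) for x,y in((-.048,.013),(-.022,.013),(-.022,-.085),(-.048,-.085))]))-[210,200]+.5)*5).round().tolist())
to(.495,.016,.1)
"
```

```text
0 [[428.0, 302.0], [492.0, 299.0], [494.0, 346.0], [431.0, 349.0]]
0.01 [[428.0, 319.0], [493.0, 316.0], [495.0, 363.0], [432.0, 366.0]]
0.02 [[428.0, 336.0], [494.0, 333.0], [496.0, 380.0], [432.0, 383.0]]
0.025 [[429.0, 345.0], [494.0, 341.0], [496.0, 389.0], [432.0, 392.0]]
0.03 [[429.0, 354.0], [495.0, 350.0], [497.0, 397.0], [432.0, 401.0]]
up [[276.0, 253.0], [337.0, 250.0], [330.0, 415.0], [263.0, 419.0]]
down [[278.0, 271.0], [339.0, 268.0], [332.0, 433.0], [265.0, 437.0]]
t 8.13 pos [ 0.542  -0.0177  0.1294] rot [ 3.141 -0.    -1.563] F [0.1 0.1 0.3] w 0.0438 -> t xyz [-0.136  0.187  0.118] twist -0.001
```

```bash
python3 -c "
from h import *
a=cv2.cvtColor(cv2.imread('pics/s0.png'),6)[:,298:306].mean(1)
b=cv2.cvtColor(save('side','s1')[:,:,::-1].copy(),6)[:,298:306].mean(1)
for v in range(252,286): print(v,round(a[v]),round(b[v]))
"
```

```text
252 157 116
253 160 139
254 162 168
255 162 172
256 166 157
257 164 160
258 144 168
259 120 171
260 110 175
261 108 177
262 106 177
263 105 177
264 104 174
265 104 174
266 106 180
267 110 181
268 112 164
269 123 138
270 146 121
271 161 117
272 165 116
273 164 115
274 163 114
275 162 113
276 162 114
277 167 122
278 173 131
279 177 141
280 178 160
281 176 176
282 175 181
283 173 180
284 171 180
285 169 182
```

The tab's edges shifted 10.2 px, which is about 29.6 mm, so the bolt is fully drawn with the catch up. Next I shut the fingers and go behind the lip.

>>> {"api": "arm_command", "payload": {
  "commands": [
    {"tx": -0.06,"ty": 0.09,"tz": 0,"twist": 0},
    {"tx": -0.13,"ty": 0.19,"tz": 0,"twist": 0},
    {"tx": -0.13,"ty": 0.19,"tz": 0.05,"twist": 0},
    {"tx": -0.13,"ty": 0.19,"tz": 0.12,"twist": 0},
    {"tx": -0.13,"ty": 0.19,"tz": 0.18,"twist": 0},
    {"tx": -0.13,"ty": 0.19,"tz": 0.2,"twist": 0},
    {"tx": -0.13,"ty": 0.19,"tz": 0.2,"twist": 0},
    {"tx": -0.13,"ty": 0.19,"tz": 0.2,"twist": 0}
  ],
  "claw": 0
}}

```text
t: 8.85
eef_pos: [0.4943, 0.0149, 0.0799]
ee_rot: [3.141, -0.0, -1.562]
force: [-0.4, 1.4, -0.3]
width: 0.0013
gripper_force: 0.0
```

```bash
python3 -c "
from h import *
to(.495,.015,.055)"
```

```text
t 8.85 pos [0.4943 0.0149 0.0799] rot [ 3.141 -0.    -1.562] F [-0.4  1.4 -0.3] w 0.0013 -> t xyz [-0.001 -0.003  0.1  ] twist -0.001
```

>>> {"api": "arm_command", "payload": {
  "commands": [
    {"tx": 0,"ty": 0,"tz": 0.06,"twist": 0},
    {"tx": 0,"ty": 0,"tz": 0.1,"twist": 0},
    {"tx": 0,"ty": 0,"tz": 0.1,"twist": 0},
    {"tx": 0,"ty": -0.02,"tz": 0.1,"twist": 0},
    {"tx": 0,"ty": -0.05,"tz": 0.1,"twist": 0},
    {"tx": 0,"ty": -0.08,"tz": 0.1,"twist": 0},
    {"tx": 0,"ty": -0.11,"tz": 0.1,"twist": 0},
    {"tx": 0,"ty": -0.14,"tz": 0.1,"twist": 0}
  ]
}}

```text
t: 9.52
eef_pos: [0.5299, 0.0156, 0.0552]
ee_rot: [-3.141, 0.0, -1.562]
force: [-2.6, 0.1, 1.8]
width: 0.0005
gripper_force: 1.2
```

```bash
python3 -c "
from h import *
to(.585,.015,.055)"
```

```text
t 9.52 pos [0.5299 0.0156 0.0552] rot [-3.141  0.    -1.562] F [-2.6  0.1  1.8] w 0.0005 -> t xyz [ 0.004 -0.22   0.001] twist -0.001
```

Lid is sliding (2.6 N).

>>> {"api": "arm_command", "payload": {
  "commands": [
    {"tx": 0,"ty": -0.03,"tz": 0,"twist": 0},
    {"tx": 0,"ty": -0.06,"tz": 0,"twist": 0},
    {"tx": 0,"ty": -0.09,"tz": 0,"twist": 0},
    {"tx": 0,"ty": -0.12,"tz": 0,"twist": 0},
    {"tx": 0,"ty": -0.15,"tz": 0,"twist": 0},
    {"tx": 0,"ty": -0.18,"tz": 0,"twist": 0},
    {"tx": 0,"ty": -0.2,"tz": 0,"twist": 0},
    {"tx": 0,"ty": -0.21,"tz": 0,"twist": 0}
  ]
}}

```text
t: 10.18
eef_pos: [0.5824, 0.0161, 0.0546]
ee_rot: [-3.142, -0.0, -1.562]
force: [-3.4, -0.2, 0.7]
width: 0.0003
gripper_force: 1.0
```

```bash
python3 -c "
from h import *
to(.588,.015,.055)"
```

```text
t 10.18 pos [0.5824 0.0161 0.0546] rot [-3.142 -0.    -1.562] F [-3.4 -0.2  0.7] w 0.0003 -> t xyz [ 0.005 -0.023 -0.001] twist -0.001
```

Still at friction force. I creep forward until the stop pushes back.

>>> {"api": "arm_command", "payload": {
  "commands": [
    {"tx": 0,"ty": -0.004,"tz": 0,"twist": 0},
    {"tx": 0,"ty": -0.008,"tz": 0,"twist": 0},
    {"tx": 0,"ty": -0.012,"tz": 0,"twist": 0},
    {"tx": 0,"ty": -0.016,"tz": 0,"twist": 0},
    {"tx": 0,"ty": -0.02,"tz": 0,"twist": 0},
    {"tx": 0,"ty": -0.024,"tz": 0,"twist": 0},
    {"tx": 0,"ty": -0.028,"tz": 0,"twist": 0},
    {"tx": 0,"ty": -0.028,"tz": 0,"twist": 0}
  ]
}}

```text
t: 10.85
eef_pos: [0.5886, 0.0161, 0.0547]
ee_rot: [3.142, -0.0, -1.562]
force: [-2.5, 1.5, -0.3]
width: 0.0006
gripper_force: 0.8
```

>>> {"api": "arm_command", "payload": {
  "commands": [
    {"tx": 0,"ty": -0.004,"tz": 0,"twist": 0},
    {"tx": 0,"ty": -0.008,"tz": 0,"twist": 0},
    {"tx": 0,"ty": -0.012,"tz": 0,"twist": 0},
    {"tx": 0,"ty": -0.015,"tz": 0,"twist": 0},
    {"tx": 0,"ty": -0.018,"tz": 0,"twist": 0},
    {"tx": 0,"ty": -0.02,"tz": 0,"twist": 0},
    {"tx": 0,"ty": -0.02,"tz": 0,"twist": 0},
    {"tx": 0,"ty": -0.02,"tz": 0,"twist": 0}
  ]
}}

```text
t: 11.52
eef_pos: [0.5915, 0.016, 0.0547]
ee_rot: [3.138, -0.0, -1.562]
force: [-9.3, 4.0, 5.4]
width: 0.0004
gripper_force: 4.8
```

>>> {"api": "arm_command", "payload": {
  "commands": [
    {"tx": 0,"ty": -0.003,"tz": 0,"twist": 0},
    {"tx": 0,"ty": -0.006,"tz": 0,"twist": 0},
    {"tx": 0,"ty": -0.006,"tz": 0,"twist": 0},
    {"tx": 0,"ty": -0.006,"tz": 0,"twist": 0},
    {"tx": 0,"ty": -0.006,"tz": 0,"twist": 0},
    {"tx": 0,"ty": -0.006,"tz": 0,"twist": 0},
    {"tx": 0,"ty": -0.006,"tz": 0,"twist": 0},
    {"tx": 0,"ty": -0.006,"tz": 0,"twist": 0}
  ]
}}

```text
t: 12.18
eef_pos: [0.5915, 0.0159, 0.0545]
ee_rot: [3.136, -0.001, -1.562]
force: [-14.9, 4.1, 8.5]
width: 0.0009
gripper_force: 7.2
```

The lid is at its stop: no further motion and the force is rising. Backing off towards the robot and up.

>>> {"api": "arm_command", "payload": {
  "commands": [
    {"tx": 0,"ty": 0.02,"tz": 0,"twist": 0},
    {"tx": 0,"ty": 0.06,"tz": 0,"twist": 0},
    {"tx": 0,"ty": 0.1,"tz": -0.06,"twist": 0},
    {"tx": 0,"ty": 0.15,"tz": -0.2,"twist": 0},
    {"tx": 0,"ty": 0.25,"tz": -0.35,"twist": 0},
    {"tx": 0,"ty": 0.4,"tz": -0.5,"twist": 0},
    {"tx": 0,"ty": 0.5,"tz": -0.6,"twist": 0},
    {"tx": 0,"ty": 0.5,"tz": -0.6,"twist": 0}
  ]
}}

```text
t: 12.85
eef_pos: [0.469, 0.0149, 0.2101]
ee_rot: [-3.134, 0.003, -1.561]
force: [0.2, -0.4, -0.5]
width: 0.0004
gripper_force: 0.0
```

```bash
python3 -c "
from h import *
b=save('side','s2');to(.47,.015,.2)
im=cv2.cvtColor(b,4)
cv2.imwrite('pics/c5.png',cv2.resize(im[180:340,200:380],None,fx=3.7,fy=3.7,interpolation=2))
r=spot_point('lip_top','side');print([(np.round(x['uv'],1),x['score'],ray('side',x['uv'],.066)) for x in r[:2]])
print('expected open',w((.58,-.066,.012),(.035,.081,.066)))
"
```

```text
t 12.9 pos [0.4695 0.0152 0.2095] rot [-3.133e+00  3.000e-03 -1.561e+00] F [-0.1  0.1  1.2] w 0.0006 -> t xyz [ 0.001 -0.001  0.038] twist -0.0
[(array([304.9, 231.6]), 0.97, array([0.61809808, 0.01782493, 0.066     ]))]
expected open [[0.6140255  0.01541416 0.066     ]]
```

View pics/c5.png

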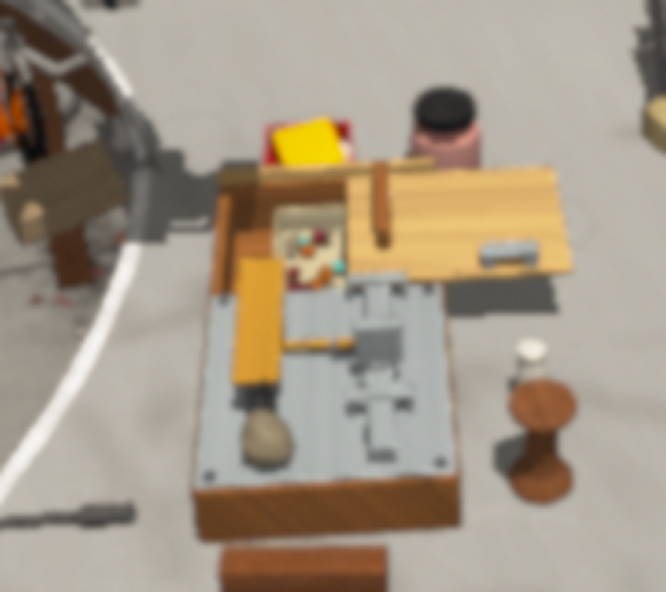

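The lid is fully open with the lip at crop (382,205). The tab is drawn at (378,345), the catch plate is up, and the things around the box are undisturbed. Handing in.

```bash
python3 -c "
from station import *
print(job_done())"
```

```text
the job is handed in; nothing more can be done
None
```

The box is open and the job handed in at about 13 s: bolt fully drawn, catch back up, lid pushed to its stop by the lip, and the surrounding things look unmoved; wrist force touched about 90 N (limit 120 N) when the bolt hit its end stop.

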